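# Pick up a flanged roller on a carrying rod and hang it in its stand

### The job

Take the carrying rod out of its stand by the black handle, thread it through the bore of the flanged roller lying in the cradle, and push until the rod's collar presses the roller firmly but gently against the cradle's end plate for about a second. Then lift the roller on the rod, without the gripper touching the roller, and lay the rod back in the stand's two slots with the roller hanging between the posts; let go. Leave the bystanding parts where they are.

Things in the scene. Friction and masses are not known exactly. Their poses are not given: they have to be found in the camera images.
- rod: Level carrying rod 220 mm long, 180 g, lying in the stand at first. Origin on its axis where the 12 mm square neck (x -30 to 0 mm) meets the round steel shank (10 mm diameter, x 0 to 118, then a tapering nose to 130); x to the tip, z up. A dark collar, 20 mm diameter, 10 mm long, is clamped on the shank: its front face is anywhere at x = 20 to 48 mm, new every time, NOT measured: feel for it.
- rod_grip (a point): Middle of the rod's black handle, on the axis, at x = -60 mm from the rod's origin. The handle is 60 mm long, 16 mm wide (y), 24 mm tall (z): grasp it from above, fingers closing along the rod's y. A thin steel guard, 18 x 26 mm, ends it towards the neck. Outside the stand's wider slot at first.
- roller: Flanged roller 40 mm long, grey, two steel flanges 54 mm diameter; 160 g +-30%. Origin at its middle, x along the 14 mm through bore (2 mm play all round the shank). Lies on the cradle's bars, axis level, 2 to 16 mm short of the end plate; slides along the bars with under 2 N. Seat it with a steady push of 6 to 11 N by the collar; over 16 N from the rod harms it. The gripper must not touch it.
- cradle: Grey base plate 96 x 70 x 8 mm, fixed, with two 10 mm bars along x at y = +-18 mm, bar tops 18 mm up, and a 12 mm high cross bar at the open end (x = -52 mm), where the rod enters. Origin on the worktop under the bore line; x points from the open end to the end plate. The roller's axis lies along x, 39.5 mm above the origin.
- end_plate: Upright grey plate closing the cradle, 70 mm wide, 60 mm high, 8 mm thick, fixed; stops the roller. Origin and axes are the cradle's; its inner face is at x = 40 mm. A slot 24 mm wide, from 18 mm up to the open top, lets the nose and shank pass and be lifted out upward.
- stand: Grey fixed stand, base 160 x 70 x 6 mm, two posts 10 mm thick, about 84 mm high, with flared slots open at the top. Origin on the worktop; x as the seated rod's x. The 16 mm slot (for the square neck) is at x = -15 mm, the 14 mm slot (for the shank) at x = 110 mm. Seated, the rod's origin is 60 mm straight above this origin (give or take 8 mm along x), axes agreeing.
- by_bushing_a: turned steel bushing standing on end, a bystander; leave it (origin: centre of its underside)
- by_gauge: round pressure gauge, a bystander; leave it (origin: centre of its underside)
- by_bearing: ball bearing, a bystander; leave it (origin: centre of its underside)
- by_box_white: small white carton, a bystander; leave it (origin: centre of its underside)
There are look-alikes about, which are no part of the job. Leave any green, orange or purple look-alike of the cradle alone.

How it is judged:
By the outcome, as a careful person would: the job done as asked, in the order asked, and still so for the second after the job is handed in, with the robot touching nothing.
It also fails if it takes over 72 s, if anything falls off the work surface, if the arm or the gripper's body presses on something with over 40 N, if the wrist force passes 120 N, or if a joint passes its speed limit or range.

### The arm

A 6-joint arm with a two-finger parallel gripper is mounted at the origin on a cart in front of the work surface, level with it; the furniture and walls round the work are solid. World frame = base frame: x ahead of the robot, y to its left, z up, the work surface at z = 0. Lengths are in mm, angles in rad, forces in N, time in s.
With the tool pointing down it reaches from about 350 to 975 mm from the base axis. Payload 7.1 kg.
Tool frame: the origin (TCP) lies on the front face of the gripper's body, between the roots of the fingers; the fingertips stand 80 mm ahead of it and the grasp point (between the pads) lies 61 mm ahead of it (env.tips_ahead is the distance from the TCP to the fingertips, in mm); z points along the fingers, y is the line along which they close (so a half turn about z gives the same grasp; the last joint's range is limited). The gripper opens to 88 mm and grips with 3 to 60 N. Pads are 20 mm wide; open, the fingers measure 115 mm over their backs; the gripper's body (75 mm by 178 mm) begins 61 mm behind the grasp point.
Start: joints at [-1.253, 0.423, 1.63, -0, 1.089, -0.019], TCP at [206.56, -589.863, 302.675] pointing down, gripper open.
Joint ranges: [-3, 3], [-0.9, 2.11], [0.09, 2.58], [-1.31, 4.45], [0.11, 2.69], [-2.54, 2.54]. Speed limits (rad/s): [2.39, 2.39, 3.01, 3.14, 3.14, 3.14].

### API

Orientations are given as a unit quaternion [x, y, z, w].
In Python, from station import env, set_gripper, viewer, workorder gives the robot as it stands. Calls block until the motion is done:
- env.reach(position, orientation): joint-space move of the TCP to a pose.
- env.move_l(position, rot=None, rate=150, f_stop=None): straight line of the TCP; rot=None keeps the orientation; rate is the mean speed in mm/s. With f_stop (N) it stops when the force on the tool has changed by that much, and returns True; else False.
- env.move_joints(angles): joint-space move.
- set_gripper(opening): finger opening in mm; the grip force is fixed at half the most; returns when the fingers have stopped.
- env.hold(seconds).
- env.ik(position, orientation): joint angles nearest the present ones, or None.
- env.read_state(): the state.
- viewer.camera(name): name is "scene" or "top" or "wrist"; returns the picture (420x560x3 uint8, blue, green, red); there is no depth.
- viewer.camera_params(name): a dict with "fx", "fy", "cx", "cy" (pixels), "dist" ([k1, k2, p1, p2, k3] as OpenCV has them; the pictures are not rectified), "pose" (4x4, takes a point from camera to world coordinates); the wrist camera has in their place "tool_from_camera" (4x4, takes a point from camera to tool coordinates, whose origin is the TCP and whose axes are the flange's). Camera axes: x right, y up, looking along -z (the intrinsics and any distortion apply to the point x, -y, -z); pixel columns grow to the right and rows downward; lengths in mm; the calibration is good to about 2 mm. A picture is of the moment at which its call begins: read the wrist's pose just before it. camera_params takes no time and is no camera call.
A pose or a line that the arm cannot do raises env.IKError and nothing moves.
- workorder.sign_off(): hands the job in; it is judged then, once.
The state is a dict: "time_s": time; "qpos": joint angles; "dq": joint speeds; "tau": joint torques, N m; "tool_pos": TCP position; "orientation": TCP orientation; "force": force on the tool from outside, world axes, zero at the start; "wrist_torque": the same for the moment, N m; "width": finger opening in mm; "grip_force": force on a finger pad.
Only numpy, scipy, OpenCV 4.12 (cv2) and the standard library are available. Lean on these libraries where they do the work, as an engineer would, in place of code of your own. Each camera call takes 0.05 s, during which the arm holds its last target. There are 200 camera calls.

## Working session

There is one attempt and no reset: what is moved stays moved. The work goes in short steps, each a Python script; the robot and the scene stay as the last script left them, time stands still between calls to the robot, and variables do not carry over. Pictures are saved under pics/ and viewed, at most 12 in all, crops included, and the job is handed in when it is done.

```bash
mkdir -p pics; ls; python3 - <<'E'
from station import env,viewer
import cv2,numpy as np
a=viewer.camera("scene");b=viewer.camera("top")
cv2.imwrite("pics/scene.png",a);cv2.imwrite("pics/top.png",b)
cv2.imwrite("pics/top_v.png",cv2.resize(b,(800,600),interpolation=cv2.INTER_CUBIC))
for n in("scene","top","wrist"):
  print(n,viewer.camera_params(n))
s=env.read_state();print(s['orientation'],s['time_s'],s['width'])
E
```

```text
pics
scene {'fx': 522.4285223267493, 'fy': 522.4285223267493, 'cx': 282.8474865563387, 'cy': 218.23820590290686, 'dist': array([-0.12722725,  0.        ,  0.        ,  0.        ,  0.        ]), 'pose': array([[-9.11881365e-01,  3.05144280e-01, -2.74516565e-01,
         2.17657552e+02],
       [-4.10263931e-01, -6.97951652e-01,  5.86981259e-01,
         5.99607147e+02],
       [-1.24853165e-02,  6.47881517e-01,  7.61638797e-01,
         9.81822184e+02],
       [ 0.00000000e+00,  0.00000000e+00,  0.00000000e+00,
         1.00000000e+00]])}
top {'fx': 400.94958758772793, 'fy': 400.94958758772793, 'cx': 275.1313765128711, 'cy': 204.06688282090846, 'dist': array([-0.04492061,  0.        ,  0.        ,  0.        ,  0.        ]), 'pose': array([[ 1.60155984e-02,  9.97360629e-01, -7.08186099e-02,
         4.50813715e+02],
       [-9.99827016e-01,  1.66445758e-02,  8.30031388e-03,
        -7.96595071e+01],
       [ 9.45715200e-03,  7.06734249e-02,  9.97454675e-01,
         1.17283535e+03],
       [ 0.00000000e+00,  0.00000000e+00,  0.00000000e+00,
         1.00000000e+00]])}
wrist {'fx': 296.7619790692294, 'fy': 296.7619790692294, 'cx': 282.06656918380196, 'cy': 211.18488776511026, 'dist': array([-0.05978084,  0.        ,  0.        ,  0.        ,  0.        ]), 'tool_from_camera': array([[ 1.03926669e-04,  9.67924782e-01,  2.51240135e-01,
         6.93842547e+01],
       [ 9.99998284e-01,  3.64082466e-04, -1.81631383e-03,
        -1.05334839e-01],
       [-1.84952730e-03,  2.51239893e-01, -9.67923084e-01,
        -8.20211100e+01],
       [ 0.00000000e+00,  0.00000000e+00,  0.00000000e+00,
         1.00000000e+00]])}
[ 9.85848720e-01  1.67635998e-01 -1.34789140e-04 -6.74970574e-04] 0.1 87.69523398053573
```

View pics/top_v.png

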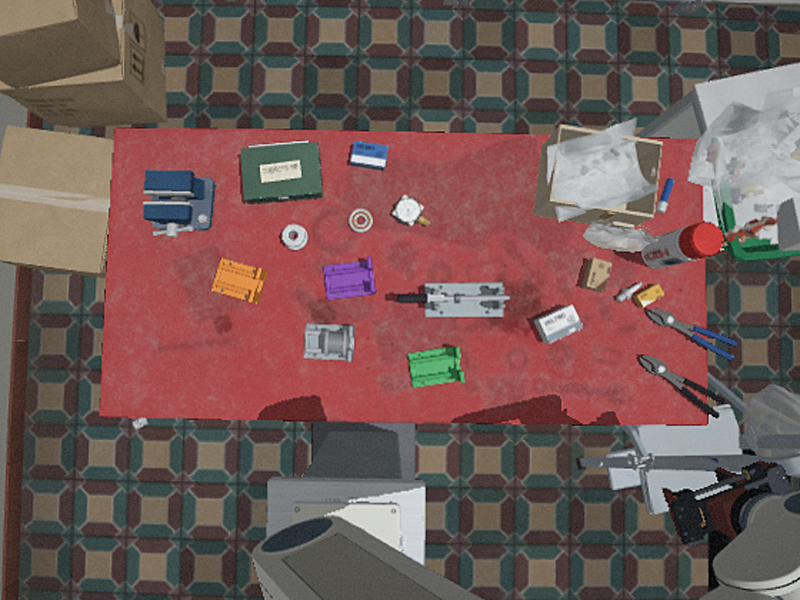

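View pics/scene.png

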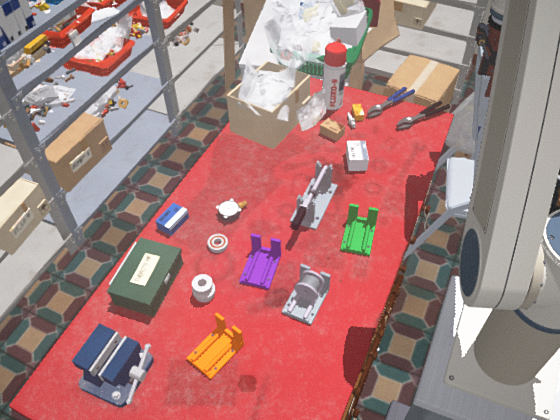

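```bash
cat > h.py <<'E'
from station import env,set_gripper,viewer,workorder
import cv2,numpy as np
from scipy.spatial.transform import Rotation as R
def down(yaw):  # tool x axis along world angle yaw, z down
    c,s=np.cos(yaw),np.sin(yaw)
    return R.from_matrix(np.array([[c,s,0],[s,-c,0],[0,0,-1]]))
def campose(name,state=None):
    p=viewer.camera_params(name)
    if name!="wrist": return p,np.array(p["pose"])
    T=np.eye(4);T[:3,:3]=R.from_quat(state["orientation"]).as_matrix();T[:3,3]=state["tool_pos"]
    return p,T@p["tool_from_camera"]
def ray(px,name,T):
    p=viewer.camera_params(name);K=np.array([[p["fx"],0,p["cx"]],[0,p["fy"],p["cy"]],[0,0,1]])
    u=cv2.undistortPoints(np.array(px,float).reshape(-1,1,2),K,np.array(p["dist"])).reshape(-1,2)
    d=np.c_[u[:,0],-u[:,1],-np.ones(len(u))]@T[:3,:3].T
    return T[:3,3],d
def plane(px,name,T,z):
    o,d=ray(px,name,T);return o+d*((np.broadcast_to(z,len(d))-o[2])/d[:,2])[:,None]
def proj(P,name,T):
    p=viewer.camera_params(name);K=np.array([[p["fx"],0,p["cx"]],[0,p["fy"],p["cy"]],[0,0,1]])
    q=(np.array(P,float).reshape(-1,3)-T[:3,3])@T[:3,:3];q=q*[1,-1,-1]
    return cv2.projectPoints(q,np.zeros(3),np.zeros(3),K,np.array(p["dist"]))[0].reshape(-1,2)
def shot(tag):
    s=env.read_state();im=viewer.camera("wrist");cv2.imwrite(f"pics/{tag}.png",im)
    _,T=campose("wrist",s);np.save(f"pics/{tag}.npy",T);return im,T
E
python3 - <<'E'
from h import *
p,T=campose("top")
a=np.array([[388,298],[425,300],[508,298],[305,343],[353,342]])*.7
print(plane(a,"top",T,[60,0,60,20,40]).round(0))
E
```

```text
[[ 517.  -79.   60.]
 [ 518. -155.    0.]
 [ 521. -314.   60.]
 [ 426.   86.   20.]
 [ 430.  -12.   40.]]
```

```bash
python3 - <<'E'
from h import *
q=down(-np.pi/2).as_quat()
for p in ([519,-160,240],[428,95,240]):
    print(env.ik(p,q), env.ik(p,down(np.pi/2).as_quat()))
env.reach([519,-160,240],q); shot("w1")
env.reach([428,95,230],q); shot("w2")
print(env.read_state()['time_s'])
a=np.hstack([cv2.imread("pics/w1.png"),cv2.imread("pics/w2.png")])
for n in("w1","w2"):cv2.imwrite(f"pics/{n}v.png",cv2.resize(cv2.imread(f"pics/{n}.png"),(800,600),interpolation=cv2.INTER_CUBIC))
E
```

```text
None [-3.20953301e-01  3.88432064e-01  1.85854583e+00 -4.44089210e-16
  8.94614757e-01 -3.20953301e-01]
None [ 1.91275069e-01  2.47810348e-01  2.07770873e+00 -4.44089210e-16
  8.16073571e-01  1.91275069e-01]Traceback (most recent call last):
  File "<stdin>", line 5, in <module>
station.IKError: the arm cannot take that pose within its joint ranges
```

```bash
python3 - <<'E'
from h import *
q=down(np.pi/2).as_quat()
env.reach([519,-245,240],q); shot("w1")
env.reach([428,-5,230],q); shot("w2")
print(env.read_state()['time_s'])
for n in("w1","w2"):cv2.imwrite(f"pics/{n}v.png",cv2.resize(cv2.imread(f"pics/{n}.png"),(800,600),interpolation=cv2.INTER_CUBIC))
E
```

```text
2.925
```

View pics/w1v.png

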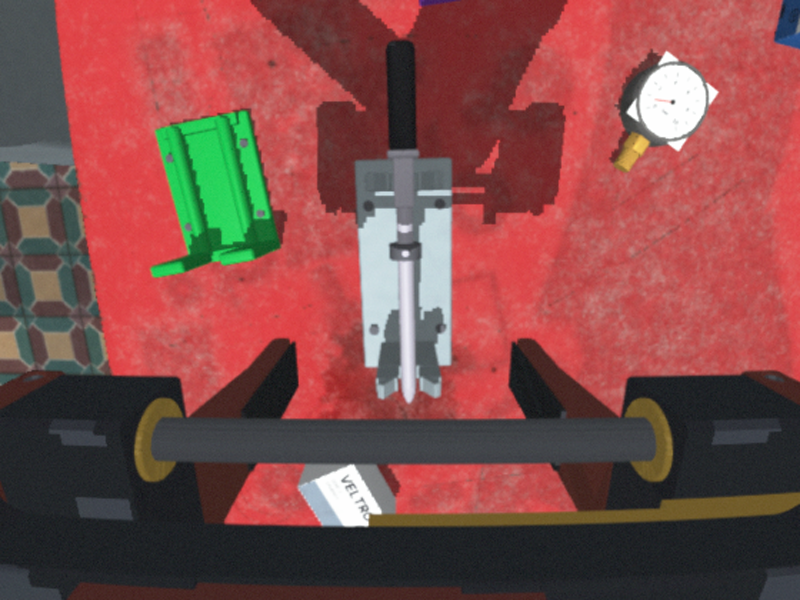

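View pics/w2v.png

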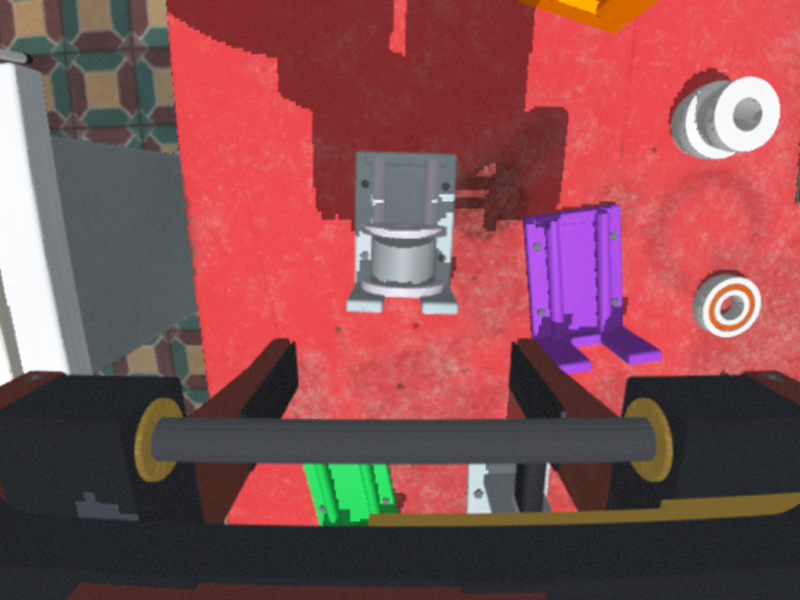

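```bash
cat >> h.py <<'E'
def edges(im,rows,c0,mask):
    """per-row first/last mask column of the run containing c0"""
    out=[]
    for r in rows:
        m=mask[r];l=c0
        while l>0 and m[l-1]:l-=1
        e=c0
        while e<m.size-1 and m[e+1]:e+=1
        out.append((l-.5,e+.5,r))
    return np.array(out)
def fit(P): # x as a function of y: returns x at mean y, slope, rms
    k=np.polyfit(P[:,1],P[:,0],1);r=P[:,0]-np.polyval(k,P[:,1])
    g=abs(r)<2*r.std()+.2;k=np.polyfit(P[g,1],P[g,0],1)
    return k,(P[g,0]-np.polyval(k,P[g,1])).std()
E
python3 - <<'E'
from h import *
def notred(im):
    b,g,r=[im[...,i].astype(float) for i in range(3)]
    m=(r>1.5*np.maximum(b,g)); return ~m
im=cv2.imread("pics/w2.png");T=np.load("pics/w2.npy");m=notred(im)
e=edges(im,range(112,195,2),282,m)
for i,n in((0,"L"),(1,"R")):
    P=plane(e[:,[i,2]],"wrist",T,8);k,s=fit(P);print("cradle",n,k,s,P[:,1].min(),P[:,1].max(),np.polyval(k,37))
# cradle open end, end plate
col=m[:,282]; rows=np.where(col[60:260])[0]+60;print("rows",rows.min(),rows.max())
for r0,z in((rows.min()-.5,8),):
    print(plane([[c,r0] for c in(262,282,302)],"wrist",T,z))
for c in (250,255,312,316):
    rr=np.where(m[60:240,c])[0]+60;print(c,rr.min(),rr.max(),plane([[c,rr.max()+.5]],"wrist",T,60),plane([[c,rr.max()+.5]],"wrist",T,0))
im=cv2.imread("pics/w1.png");T=np.load("pics/w1.npy");m=notred(im)
e=edges(im,range(116,250,3),282,m)
for i,n in((0,"L"),(1,"R")):
    P=plane(e[:,[i,2]],"wrist",T,6);k,s=fit(P);print("stand",n,k,s,np.polyval(k,-215))
g=im.max(2)
e=edges(im,range(36,100,2),281,g<45)
print(e[::6])
P=plane(np.c_[(e[:,0]+e[:,1])/2,e[:,2]],"wrist",T,66);k,s=fit(P);print("handle",k,s,np.polyval(k,-130),P[0],P[-1])
# shank
pts=[]
for r in range(190,268,3):
    row=im[r].astype(float).max(1);c=np.where(row[270:300]>185)[0]
    if len(c):pts.append((270+c.mean(),r,len(c)))
print(np.array(pts)[::4].round(1))
a=np.array([[400,40],[404,150],[404,157],[404,243],[404,259],[408,403],[404,159],[404,366]])*.7
print(plane(a,"wrist",T,[60,72,72,68,68,60,6,6]).round(1))
E
```

```text
cradle L [2.63266194e-02 3.95475898e+02] 0.01249532337747906 2.137846671070392 84.20064512262034 396.4499829622238
cradle R [3.34388972e-02 4.65007029e+02] 0.3445733280328773 2.0793001172436973 84.20980256235126 466.24426856504965
rows 107 207
[[410.99983498  89.33148067   8.        ]
 [430.54840499  89.30239398   8.        ]
 [450.1034968   89.32793379   8.        ]]
250 106 217 [[402.08498879  -8.58467575  60.        ]] [[395.49485645 -25.67146511   0.        ]]
255 106 218 [[406.48926808  -9.5083378   60.        ]] [[400.94620533 -26.81471779   0.        ]]
312 108 219 [[456.98160654 -10.48531083  60.        ]] [[463.44254923 -28.02395556   0.        ]]
316 108 219 [[460.533925   -10.49046541  60.        ]] [[467.83939284 -28.03033558   0.        ]]
stand L [-2.38376814e-02  4.80956518e+02] 0.34197803892538103 486.0816190654215
stand R [-1.79032934e-02  5.52274316e+02] 0.3416628713385171 556.123524390688
[[270.5 289.5  36. ]
 [270.5 289.5  48. ]
 [271.5 290.5  60. ]
 [271.5 289.5  72. ]
 [271.5 290.5  84. ]
 [272.5 290.5  96. ]]
handle [-2.74202244e-02  5.15578645e+02] 0.17700769292516957 519.1432740335106 [ 518.54221444 -101.48163962   66.        ] [ 519.64191541 -148.43459066   66.        ]
[[282.5 190.   23. ]
 [283.2 202.   25. ]
 [283.2 214.   25. ]
 [284.  226.    9. ]
 [284.5 238.    8. ]
 [285.  250.    9. ]
 [285.2 262.   11. ]]
[[ 518.5  -93.7   60. ]
 [ 520.7 -154.5   72. ]
 [ 520.7 -158.3   72. ]
 [ 520.6 -207.3   68. ]
 [ 520.6 -216.9   68. ]
 [ 523.3 -317.4   60. ]
 [ 520.9 -154.7    6. ]
 [ 520.8 -313.3    6. ]]
```

```bash
python3 - <<'E'
from h import *
q=down(np.pi/2+.0215).as_quat()
env.reach([519.4,-137.4,200],q)
env.move_l([519.4,-137.4,121],rate=100)
f0=env.read_state()['force'];print(f0)
set_gripper(0)
s=env.read_state();print(s['width'],s['grip_force'],s['force'],s['tool_pos'],s['wrist_torque'],s['time_s'])
shot("g1")
env.move_l([519.4,-137.4,141],rate=40)
env.hold(.2);s=env.read_state();print(s['force'],s['wrist_torque'],s['tool_pos'])
env.move_l([519.4,-137.4,185],rate=80)
env.hold(.2);s=env.read_state();print(s['width'],s['force'],s['wrist_torque'],s['time_s'])
shot("g2");im=viewer.camera("scene");cv2.imwrite("pics/s2.png",im)
v=cv2.resize(im[130:270,230:400],(680,560),interpolation=cv2.INTER_CUBIC)
cv2.imwrite("pics/s2v.png",v)
# handle lateral as seen by camera vs TCP
im=cv2.imread("pics/g2.png");T=np.load("pics/g2.npy")
cv2.imwrite("pics/g2v.png",cv2.resize(im,(700,525)))
E
```

```text
[ 0.5293844  -0.49439739 -0.5106307 ]
15.947099991759202 29.992530941963196 [-0.44574695  0.35719917 -0.65848959] [ 519.3196749  -137.38000993  120.96371381] [-0.04208095 -0.08516287 -0.00262505] 5.6583
[-0.05816579  0.11892868 -1.37766632] [ 0.09664173 -0.15943623 -0.0067686 ] [ 519.24906694 -137.36147352  140.77764615]
16.089656001468924 [-0.22983009 -0.04096636 -1.90630003] [ 0.052424   -0.04202048  0.05724374] 7.4583
```

View pics/s2v.png

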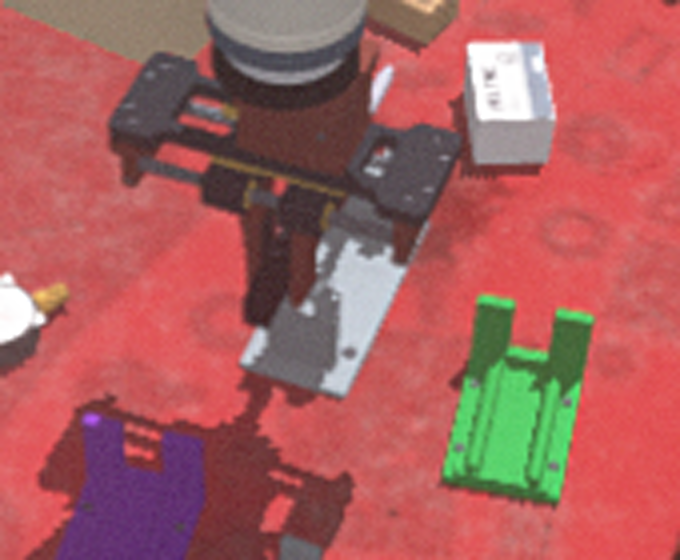

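View pics/g2v.png

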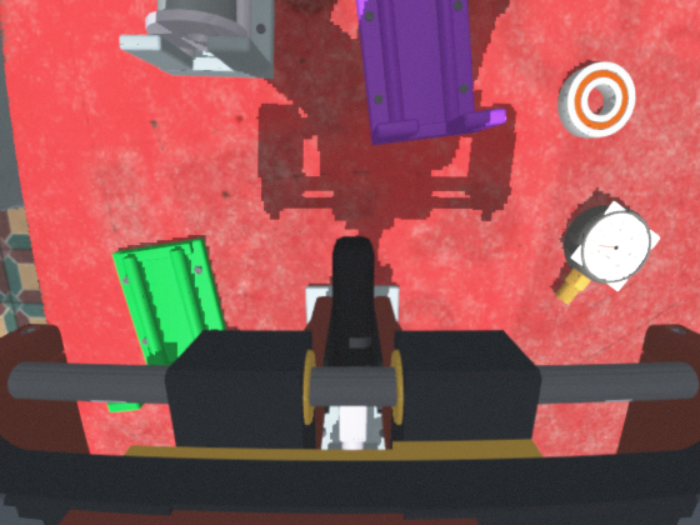

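```bash
python3 - <<'E'
from h import *
im=cv2.imread("pics/g2.png");T=np.load("pics/g2.npy")
m=im.max(2)<48
e=edges(im,range(192,236,4),282,m);print(e)
s=env.read_state();Rt=R.from_quat(s['orientation']).as_matrix();tp=np.array(s['tool_pos'])
W=lambda p:tp+np.array(p,float)@Rt.T   # tool->world
P=plane(np.c_[(e[:,0]+e[:,1])/2,e[:,2]],"wrist",T,tp[2]-49)
print(((P-tp)@Rt).round(2), proj(W([40,0,49]),"wrist",T))
_,Ts=campose("scene");sc=cv2.imread("pics/s2.png")
tipl=[[-180-0,0,61],[-168,0,61],[-180,0,63],[-180,3,61],[-145,0,61]]
print(proj(W(tipl),"scene",Ts))
g=sc[140:165,315:340].min(2);np.set_printoptions(linewidth=200);print(g[::1,::1])
E
```

```text
[[269.5 294.5 192. ]
 [268.5 296.5 196. ]
 [267.5 297.5 200. ]
 [266.5 298.5 204. ]
 [266.5 298.5 208. ]
 [266.5 298.5 212. ]
 [266.5 298.5 216. ]
 [266.5 298.5 220. ]
 [266.5 298.5 224. ]
 [266.5 298.5 228. ]
 [266.5 297.5 232. ]]
[[43.49  0.82 49.01]
 [41.66  1.04 49.01]
 [39.82  1.04 49.01]
 [37.96  1.04 49.01]
 [36.09  1.04 49.01]
 [34.21  1.04 49.01]
 [32.31  1.04 49.01]
 [30.4   1.05 49.01]
 [28.48  1.05 49.01]
 [26.54  1.05 49.01]
 [24.59  0.82 49.01]] [[280.1942564  199.60581846]]
[[327.10071176 145.98990979]
 [325.4370274  149.03394114]
 [327.06060958 146.60147916]
 [325.9482192  145.67830933]
 [322.19165004 154.97169379]]
[[ 77  75  76  75  72  84  80  85  88  96 103 111 116  78  66  62  61  56  64  68  77  86  86  87  96]
 [ 79  79  70  71  62  78  89  84  85  85 102 109 107 106 104  78  72  69  59  60  62  68  93  99  94]
 [ 75  79  69  48  55  78  83  87  85  85 102 110 109 107 112 114 105  79  64  65  88  92  92  90  93]
 [ 77  61  47  41  53  83  90  85  74  73  96 101 108 106 103  98 104 102  95  73  93  98  93  88  90]
 [ 80  61  45  44  55  78  92  82  66  73  95  9
[... 1415 characters left out ...]
  56  51  83  97  93  82  89  93  98  91  96  94  97  89  84  87  83  84  88  91]
 [ 57  50  58  53  54  53  51  60  73  78  85  85  85  91  92  95  98  93  93  88  79  80  85  92  92]
 [ 54  50  59  51  55  54  53  62  72  82  77  78  83  91  95  93  90  92  81  86  75  79  89  91  95]
 [ 50  51  57  54  57  54  56  70  76  78  80  85  86  86  93  91  86  85  79  77  78  74  77  89  85]
 [ 53  54  57  50  54  57  67  77  76  78  66  78  78  77  80  81  84  76  77  74  79  80  84  80  78]
 [ 58  56  55  53  55  58  74  76  79  79  66  68  72  77  84  74  75  79  79  77  77  77  74  78  82]
 [ 50  52  54  54  53  56  74  73  71  61  53  53  58  55  76  77  77  80  80  77  82  81  71  90 101]]
```

```bash
cat >> h.py <<'E'
CY=38.;SL=.030
GRIP=50.
def pose(xo,z,X0,pitch=0): # TCP for rod origin at cradle x = xo, axis height z; X0 = axis world x at cradle origin
    u=np.array([-SL,-1.]);u/=np.hypot(*u)
    p=np.array([X0,CY])+u*(xo-GRIP);return [p[0],p[1],z+61]
QC=down(np.pi/2-.030).as_quat()
E
python3 - <<'E'
from h import *
X0=430.
env.move_l(pose(-190,124,X0),QC,rate=220)
env.move_l(pose(-190,39.5,X0),rate=120)
env.hold(.2)
s=env.read_state();print(s['tool_pos'],s['force'],s['time_s'])
im=viewer.camera("scene");cv2.imwrite("pics/s3.png",im);shot("w3")
Rt=R.from_quat(s['orientation']).as_matrix();tp=np.array(s['tool_pos'])
W=lambda p:tp+np.array(p,float)@Rt.T
_,Ts=campose("scene")
print("tip",proj(W([[-180,0,61],[-168,0,61],[-120,0,61]]),"scene",Ts))
c=lambda a:np.array([X0,CY,0])+np.array(a)@np.array([[-SL,-1,0],[1,-SL,0],[0,0,1.]]) # cradle y ~ +world x
print("cradle pts",proj([c([48,35,60]),c([48,-35,60]),c([-48,35,8]),c([-48,-35,8]),c([0,0,39.5])],"scene",Ts))
v=cv2.resize(im[240:340,250:385],(800,593),interpolation=cv2.INTER_CUBIC);cv2.imwrite("pics/s3v.png",v)
E
```

```text
[437.58052088 278.13319464 101.25298951] [ 0.12829587  0.2342667  -1.37688573] 10.6833
tip [[293.41705079 312.86512294]
 [290.91525075 317.48153356]
 [280.59440383 336.49352328]]
cradle pts [[300.33785472 262.6449892 ]
 [330.26172884 274.13838012]
 [281.18341116 309.85714586]
 [311.12544179 322.29348547]
 [305.7214859  290.6864511 ]]
```

View pics/s3v.png

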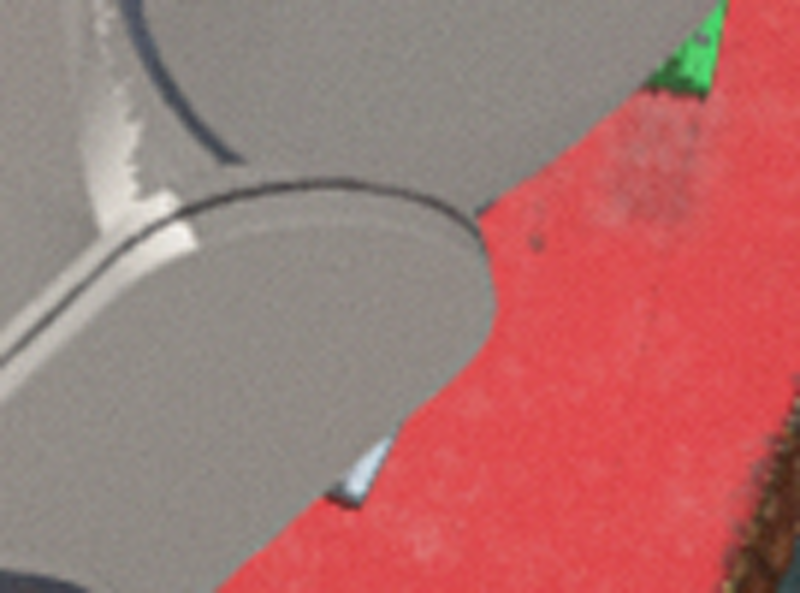

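```bash
python3 - <<'E'
from h import *
X0=430.
s=env.read_state();print(s['tool_pos'],pose(-190,39.5,X0))
b=np.array(s['force'])
for xo in (-150,-135,-120,-105,-90,-75):
    hit=env.move_l(pose(xo,39.5,X0),rate=40,f_stop=3)
    s=env.read_state();print(xo,hit,(np.array(s['tool_pos'])-pose(xo,39.5,X0)).round(2),(np.array(s['force'])-b).round(2),np.round(s['wrist_torque'],2))
    if hit:break
print(s['time_s']);im=viewer.camera("top");cv2.imwrite("pics/t4.png",im)
E
```

```text
[437.46418005 278.06280149 101.08153038] [np.float64(437.196762185361), np.float64(277.89207284536803), 100.5]
-150 False [0.11 0.18 0.04] [0.63 0.56 0.72] [ 0.05 -0.04  0.01]
-135 False [ 0.09 -0.23  0.04] [ 0.49 -0.1   0.19] [ 0.05 -0.08 -0.02]
-120 False [ 0.07 -0.2   0.03] [ 0.05 -0.07 -0.25] [ 0.05 -0.09 -0.02]
-105 False [ 0.06 -0.21  0.03] [-0.63 -0.24  0.54] [ 0.1  -0.09 -0.03]
-90 False [ 0.05 -0.23  0.03] [ 0.42 -0.16  0.9 ] [ 0.07 -0.04  0.04]
-75 False [ 0.07 -0.23  0.04] [-0.54  1.17  0.74] [ 0.04 -0.05  0.02]
14.5583
```

```bash
python3 - <<'E'
from h import *
X0=430.
def favg(n=4):
    F=[]
    for _ in range(n): env.hold(.02);F.append(env.read_state()['force'])
    return np.mean(F,0)
b=favg(6)
hit=env.move_l(pose(-52,39.5,X0),rate=40,f_stop=4)
print(hit)
if not hit:
    hit=env.move_l(pose(-5,39.5,X0),rate=12,f_stop=4.5)
s=env.read_state();tp=np.array(s['tool_pos']);f=favg()-b
u=np.array([-SL,-1.])/np.hypot(SL,1)
xo=(tp[:2]-[X0,CY])@u+GRIP
print(hit,xo,f,s['time_s'])
t0=None
for i in range(40):
    if f[1]<7.8: xo+=min(.5,.12*(8.5-f[1]))
    elif f[1]>9.2: xo-=.1*(f[1]-8.5)
    env.move_l(pose(xo,39.5,X0),rate=20)
    f=favg(4)-b;s=env.read_state()
    print(round(xo,2),f.round(1),round(s['time_s'],2))
    if t0 is None and 7<f[1]<10.3:t0=s['time_s']
    if t0 is not None and not 6.5<f[1]<10.7:t0=None
    if t0 and s['time_s']-t0>1.4:break
s=env.read_state();tp=np.array(s['tool_pos']);print("actual xo",(tp[:2]-[X0,CY])@u+GRIP,tp,s['width'],t0)
E
```

```text
False
True -30.021181020200814 [1.1927288  2.64948313 1.0176299 ] 17.4333
-29.52 [ 0.1  6.9 -0.1] 17.82
-29.33 [-0.3  8.2  0.2] 18.13
-29.33 [-0.2  8.4  0.3] 18.45
-29.33 [-0.1  7.8  0.3] 18.77
-29.33 [-0.5  8.1 -0.5] 19.08
-29.33 [-0.3  8.5 -0.1] 19.4
-29.33 [0.1 8.1 0.4] 19.72
actual xo -29.945888937403538 [432.58925372 117.90417889 100.50343057] 15.566480524459635 18.1333
```

```bash
cat >> h.py <<'E'
def tilted(G,yaw,deg):
    """TCP pose with grasp point at G, rod nose up by deg"""
    r=down(yaw);R2=r*R.from_euler('y',deg,degrees=True)  # sign checked below
    m=R2.as_matrix()
    if (m[2,0]>0)==(deg>0) and deg: R2=r*R.from_euler('y',-deg,degrees=True);m=R2.as_matrix()  # tool x (=tail side) must go down
    return np.array(G)-m[:,2]*61, R2.as_quat()
E
python3 - <<'E'
from h import *
X0=430.
print(env.read_state()['force'])
env.move_l(pose(-30.8,39.5,X0),rate=20)
env.hold(.1);print(env.read_state()['force'])
env.move_l(pose(-30.8,46.5,X0),rate=25)
env.hold(.1);s=env.read_state();print(s['force'],s['wrist_torque'],s['tool_pos'])
p=np.array(pose(-33,52,X0));p[2]-=61
P,q=tilted(p,np.pi/2-.030,2.5);print(P,q)
env.move_l(P,q,rate=25)
p[2]=135;P,q=tilted(p,np.pi/2-.030,2.5)
env.move_l(P,q,rate=60);env.hold(.2)
s=env.read_state();print(s['force'],s['wrist_torque'],s['width'],s['time_s'])
im=viewer.camera("top");cv2.imwrite("pics/t5.png",im)
im2=viewer.camera("scene");cv2.imwrite("pics/s5.png",im2)
_,Tt=campose("top");c=proj([430,38,100],"top",Tt)[0].astype(int);print(c)
a=im[max(0,c[1]-50):c[1]+50,c[0]-65:c[0]+65];c=proj([430,38,100],"scene",campose("scene")[1])[0].astype(int);print(c)
d=im2[c[1]-50:c[1]+50,c[0]-65:c[0]+65]
cv2.imwrite("pics/v5.png",cv2.resize(np.hstack([a,d]),None,fx=3,fy=3,interpolation=cv2.INTER_CUBIC))
E
```

```text
[ 0.60910045  7.74260294 -0.94458973]
[-0.1699674  -0.72563513 -1.34862578]
[ 0.15471261 -0.45452973 -2.23171117] [ 0.23697116 -0.10983559  0.01036621] [432.3958379  118.74879183 107.52113206]
[432.56869176 123.62226056 112.94194152] [ 0.71746266  0.6962553  -0.01565509  0.01519234]
[-0.40933825 -0.33859965 -3.372911  ] [ 0.26961573 -0.06717823  0.02814824] 15.876988133796871 22.775
[227 239]
[306 274]
```

View pics/v5.png

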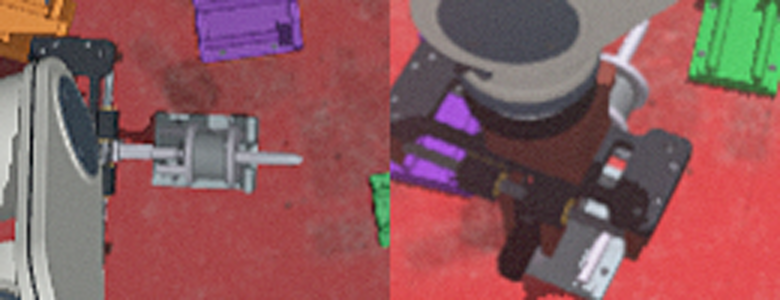

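```bash
python3 - <<'E'
from h import *
ys=np.pi/2+.0215
G=np.array([519.35,-137.4,145])
P,q=tilted(G,ys,2.5)
env.move_l(P,q,rate=130)
P,q=tilted(G,ys,0.)
env.move_l(P,q,rate=30);env.hold(.3)
s=env.read_state();print(s['tool_pos'],s['force'],s['time_s'])
im=viewer.camera("scene");cv2.imwrite("pics/s6.png",im)
Rt=R.from_quat(s['orientation']).as_matrix();tp=np.array(s['tool_pos'])
W=lambda p:tp+np.array(p,float)@Rt.T
_,Ts=campose("scene");t=proj(W([[-180,0,61],[-180,0,65],[-168,0,61],[-100,0,61]]),"scene",Ts);print(t)
c=t[3].astype(int);a=im[c[1]-50:c[1]+50,c[0]-65:c[0]+65];print(c)
cv2.imwrite("pics/v6.png",cv2.resize(a,None,fx=6,fy=6,interpolation=cv2.INTER_CUBIC))
E
```

```text
[ 519.30504438 -137.19622622  205.9724873 ] [ 0.00730024  0.63301825 -3.86074145] 25.675
[[327.45577169 139.32333216]
 [327.37337275 140.57432149]
 [325.77485429 142.36698446]
 [315.84918882 160.33903492]]
[315 160]
```

View pics/v6.png

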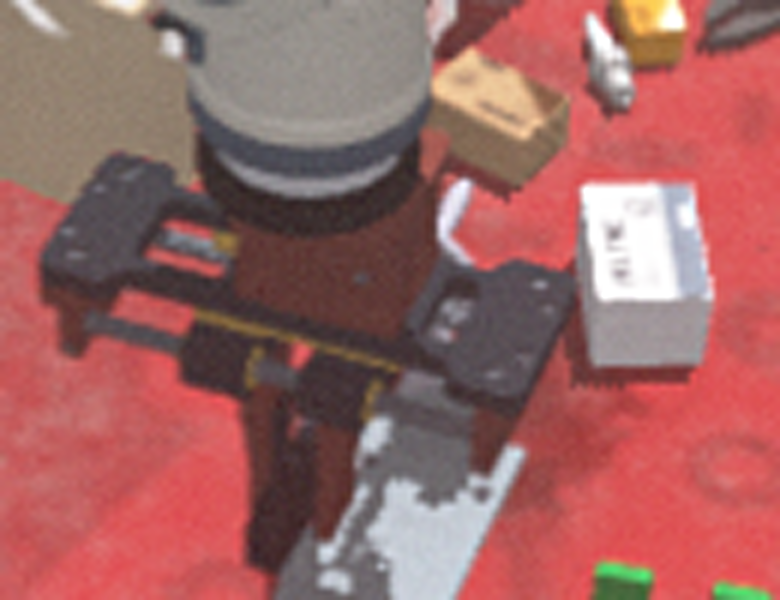

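```bash
python3 - <<'E'
from h import *
p=[519.35,-137.4]
print(env.move_l(p+[150],rate=70,f_stop=6))
hit=env.move_l(p+[121],rate=25,f_stop=6)
s=env.read_state();print(hit,s['tool_pos'],s['force'],s['wrist_torque'],s['time_s'])
im=viewer.camera("top");cv2.imwrite("pics/t7.png",im)
c=proj([520,-215,60],"top",campose("top")[1])[0].astype(int)
cv2.imwrite("pics/v7.png",cv2.resize(im[c[1]-50:c[1]+50,c[0]-70:c[0]+60],None,fx=6,fy=6,interpolation=cv2.INTER_CUBIC))
E
```

```text
False
False [ 519.42436371 -137.42335345  121.16634569] [ 0.03744874  0.10282628 -1.47375719] [ 0.07243999  0.04480599 -0.05972174] 27.9833
```

View pics/v7.png

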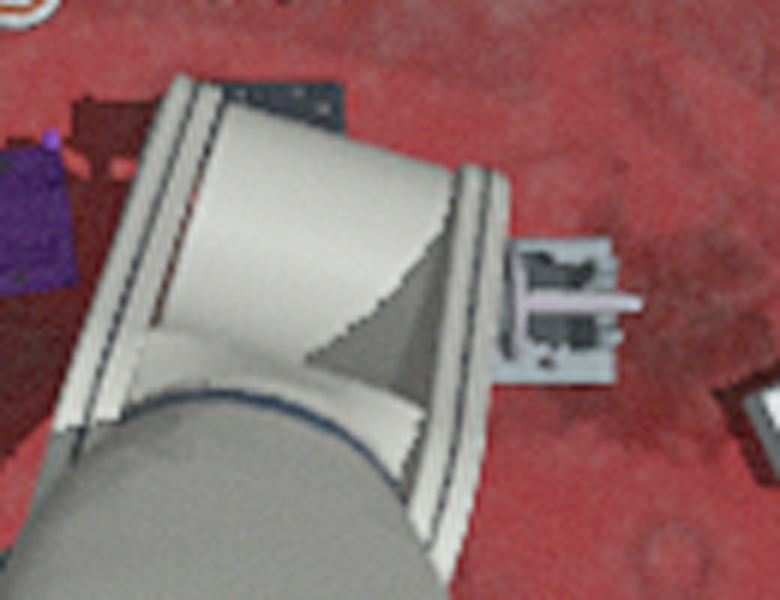

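```bash
python3 - <<'E'
from h import *
set_gripper(60);env.hold(.2)
env.move_l([519.35,-137.4,240],rate=80)
q=down(np.pi/2).as_quat()
env.move_l([519,-245,240],q,rate=120);env.hold(.3)
im,T=shot("w8");s=env.read_state();print(s['force'],s['time_s'])
cv2.imwrite("pics/w8v.png",im[0:300,100:500])
E
```

```text
[0.45338785 0.28034045 0.82112244] 32.1083
```

View pics/w8v.png

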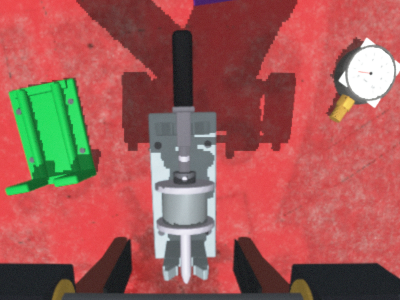

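The rod is back in both slots, with the handle end at (182,30) and the nose at (185,282). The roller hangs between the posts at (185,207), clear of both.

```bash
python3 -c "
from station import workorder
print(workorder.sign_off())"
```

```text
the job is handed in; nothing more can be done
None
```

The job is handed in at about 32 s of the 72 s allowed: the rod's collar pressed the roller against the end plate at about 8 N for roughly 1.6 s, and the rod now lies in both stand slots with the roller hanging between the posts and the gripper clear.

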